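# Wedge the slicing board tight in its sloped stand

## Task

The slicing board sits loose in its sloped stand: take the red wedge from its white caddy, stand it nose first in the slot between the blue post and the yellow jaw, and let go of it there while it is still loose. Then take the wooden tamper by its handle and drive the wedge fully home with taps of the tamper's foot on its head, never pushing it in by hand; once it has stopped, lift the tamper clear and give one more firm tap to make sure. Stand the tamper back upright on its round black pad, let go, and leave everything else on the bench where it is.

Things in the scene. Friction and masses are not known exactly. Their poses are not given: they have to be found in the camera images.
- slot_mouth (a point): Centre of the wedge slot's mouth, 36 (x) x 12 (y) mm, in the flat top of the blue cheeks (60 x 60 mm). The slot is tilted 30 degrees towards the robot: z points out along its axis (up and towards the robot), the wedge goes in along -z; x runs up the slope, y level from the blue post (-y) to the yellow jaw and white board (+y). Nothing on the stand rises above this z = 0 plane.
- clamp: Slope of the fixed stand, with the slot; same frame as slot_mouth. The slot is 76 mm deep; post and jaw faces converge like the wedge, so the wedge drops in loosely until its shoulder is about 36 mm short of the cheek tops, and must be driven the rest of the way. The driven wedge spreads the slot and drifts about 3 mm to +y.
- jaw (a joint): Sliding yellow jaw, in m: 0 with the slot narrowest, about 0.006 with the wedge home, when it has nearly closed on the white board. A spring (600 N/m, 2.4 N at 0) presses it on the wedge; driving takes about 3 N at first and 7 to 10 N at the end. Friction keeps the wedge where it is left.
- wedge_head (a point): Centre of the red plastic wedge's head (wedge 100 g), z up out of the head, away from the nose. Head 50 (x) x 30 (y) x 44 (z) mm: its top is 22 mm above this point, its flat shoulder 22 mm below. Home: shoulder on the cheek tops, this point 22 mm from the slot mouth along the slot's z.
- tamper_centre (a point): Middle of the wooden tamper (250 g), half-way up its 84 mm: a round foot 48 mm across and 22 mm high, flat below, and above it a round handle 28 mm across and 62 mm long; z points from foot to handle. The underside of the foot is 42 mm below this point. At the start it stands upright on its pad.
- tamper: The tamper's own frame: centre of the underside of its foot, z to the handle.
- wedge: Wedge frame: centre of its shoulder. The blade below is 70 mm long, 32 mm wide (x); its thickness (y) tapers evenly on both faces from 18 mm at the shoulder to 6 mm at the nose. It goes in either way round (x along x, y along y).
- caddy: Fixed white caddy (foot 90 x 85 mm; rim 69 x 66 mm, 78 mm above the bench; origin under its centre). At the start the wedge hangs upright in it, nose down, shoulder on the rim, free to be lifted straight out; 75 mm of lift clears it.
- pad: Round black rubber pad, 92 mm across and 8 mm thick, fixed on the bench; origin at the centre of its underside.
- jar: Amber jar with yellow cap, 72 mm across, 100 mm high, bystander; origin at the centre of its underside.
- bowl: Steel bowl, 120 mm across, 50 mm high, bystander; origin at the centre of its underside.
- spatula: Spatula with wooden handle lying flat, 280 mm long, about 20 mm high, bystander; origin under the middle of its length, handle to its own -x.
- mug: White mug, 80 mm across, 90 mm high, bystander; origin at the centre of its underside.
Not all that is in view belongs to the job. Of the things like the tamper, leave any that is turquoise; of the rest the larger one is meant. What is meant by the wedge is not green, and is the larger of those in its own colour.

How it is judged (in metres and radians):
On the way, in this order (a step that is already met when the one before it is completed fails the run):
1. the wedge stands nose first in the slot, let go, not yet driven (jaw spread less than 3 mm) (z of wedge_head in the frame of slot_mouth between 0.034 and 0.068 m and x of wedge_head in the frame of slot_mouth between -0.015 and 0.015 m and y of wedge_head in the frame of slot_mouth between -0.012 and 0.012 m and angle between the z axis of wedge_head and the z axis of slot_mouth, either way round below 0.25 rad and value of joint jaw below 0.003 m and contact force between the fingers and wedge below 0.05 N), for 0.2 s.
2. the tamper has driven the wedge home and presses on it (z of wedge_head in the frame of slot_mouth between 0.018 and 0.025 m and x of wedge_head in the frame of slot_mouth between -0.006 and 0.006 m and y of wedge_head in the frame of slot_mouth between -0.003 and 0.009 m and angle between the z axis of wedge_head and the z axis of slot_mouth, either way round below 0.08 rad and value of joint jaw above 0.0045 m and contact force between tamper and wedge above 2 N).
3. the tamper's foot is lifted at least 8 mm clear of the wedge's head (z of tamper in the frame of wedge above 0.052 m).
4. one more tap of the tamper (over 3 N) on the wedge, which is still home (z of wedge_head in the frame of slot_mouth between 0.018 and 0.025 m and x of wedge_head in the frame of slot_mouth between -0.006 and 0.006 m and y of wedge_head in the frame of slot_mouth between -0.003 and 0.009 m and angle between the z axis of wedge_head and the z axis of slot_mouth, either way round below 0.08 rad and value of joint jaw above 0.0045 m and contact force between tamper and wedge above 3 N).
At the end, for the whole second after the job is handed in: The wedge is home (shoulder within 3 mm of the cheek tops, in line with the slot within 0.08 rad, jaw spread over 4.5 mm), the tamper stands upright on its pad within 26 mm of the pad's centre, and both are let go and at rest (z of wedge_head in the frame of slot_mouth between 0.018 and 0.025 m and x of wedge_head in the frame of slot_mouth between -0.006 and 0.006 m and y of wedge_head in the frame of slot_mouth between -0.003 and 0.009 m and angle between the z axis of wedge_head and the z axis of slot_mouth, either way round below 0.08 rad and value of joint jaw above 0.0045 m and horizontal distance between tamper and pad below 0.026 m and angle between tamper's own z axis and vertical below 0.1 rad and height (world z) of tamper between 0.005 and 0.012 m and linear speed of each of tamper, wedge below 0.02 m/s); the robot touches nothing.
It fails at once if the wedge is pushed in by the gripper (touched by the fingers or arm with the jaw spread over 3 mm) (contact force between any of the fingers, the arm and wedge above 1 N and value of joint jaw above 0.003 m).
It fails at once if a bystander (jar, bowl, spatula or mug) is pushed over 40 mm from its place (distance of any of jar, bowl, spatula, mug from where it was at the start of the episode above 0.04 m).
It also fails if it takes over 67 s, if anything falls off the work surface, if the arm or the gripper's body presses on something with over 40 N, if the wrist force passes 120 N, or if a joint passes its speed limit or range.

## Robot

A 6-joint arm with a two-finger parallel gripper is mounted at the origin on the work surface. World frame = base frame: x ahead of the robot, y to its left, z up, the work surface at z = 0. Lengths are in mm, angles in rad, forces in N, time in s.
With the tool pointing down it reaches from about 400 to 925 mm from the base axis. Payload 12.5 kg.
Tool frame: the origin (TCP) lies midway between the tips of the shut fingers; the grasp point (between the pads) lies 19 mm behind it (env.grip_depth is the distance from the TCP to the grasp point, in mm); z points along the fingers, y is the line along which they close (so a half turn about z gives the same grasp; the last joint's range is limited). The gripper opens to 95 mm and grips with 3 to 60 N. Pads are 20 mm wide; open, the fingers measure 119 mm over their backs; the gripper's body (75 mm by 180 mm) begins 59 mm behind the grasp point.
Start: joints at [-1.268, 0.491, 1.559, -0, 1.092, -0.106], TCP at [248.467, -573.508, 214.661] pointing down, gripper open.
Joint ranges: [-3.1, 3.1], [-0.84, 2.19], [0.05, 2.79], [-1.13, 4.28], [0.06, 2.93], [-2.69, 2.69]. Speed limits (rad/s): [2.22, 2.22, 2.79, 3.14, 3.14, 3.14].

## Interface

Orientations are given as [roll, pitch, yaw] about the fixed x, y, z axes, in that order (R = Rz(yaw) Ry(pitch) Rx(roll)).
In Python, from cell import monitor, viewer, order, env gives the robot as it stands.
- The arm moves only by the tool move_arm, never from a script. Its argument "moves" is one flat list of numbers, 4 for each row, row after row: the shift along the tool's x, y, z normalised to -1 to 1, where 1 is 0.15 m, then the turn about the tool's z normalised to -1 to 1, where 1 is pi/2 rad. A call has 1 to 10 rows; each row shifts and turns the commanded pose from where the row before left it, along the tool's axes as they then stand; what a row does not reach is not made up. A row lasts 1/8 s, in which the tool goes at most 62.5 mm and 10.7 degrees, less where a joint would pass 70% of its speed; a pose out of reach is approached as far as the arm can. A call with a number of a shift or a turn outside -1 to 1 is refused whole. A call with a gripper value outside its range is refused whole. "claw" is the finger opening in mm, from 0 to 95.1, set as the call begins (left out, the last holds). The fingers move at their own pace and stop on an object; the grip force is fixed at half the most. Time passes only in rows, so rows that do not move let the fingers close. It gives the time, the measured TCP pose, the force, the opening and the grip force at its end, in the units of the state.
- monitor.state(): the state, without advancing time (a new reading comes with each control period).
- viewer.read_camera(name): name is "scene" or "top" or "wrist"; returns the picture (400x640x3 uint8, red, green, blue); there is no depth.
- viewer.camera_info(name): a dict with "K" (3x3 intrinsics, pixels), "camera_from_world" (4x4, takes a point from world to camera coordinates). Camera axes: x right, y down, z forward; pixel columns grow to the right and rows downward; lengths in mm; the calibration is good to about 2 mm. A picture is of the moment at which its call begins: read the wrist's pose just before it. camera_info takes no time and is no camera call; for the wrist camera it gives the pose at the moment of the call.
- order.job_done(): hands the job in; it is judged then, once.
The state is a dict: "t": time; "joints": joint angles; "qvel": joint speeds; "tau": joint torques, N m; "eef_pos": TCP position; "tcp_rot": TCP orientation; "ft_force": force on the tool from outside, world axes, zero at the start; "moment": the same for the moment, N m; "opening": opening from 0.0 (shut) to 1.0 (fully open); "grip_force": force on a finger pad.
Only numpy, scipy, OpenCV 4.12 (cv2) and the standard library are available. Lean on these libraries where they do the work, as an engineer would, in place of code of your own. Each camera call takes 0.05 s, during which the arm holds its last target. There are 200 camera calls.

## Working session

There is one attempt and no reset: what is moved stays moved. The work goes in short steps, Python scripts to look and compute and a tool call to move; the robot and the scene stay as the last step left them, time stands still between calls to the robot, and variables do not carry over. Pictures are saved under pics/ and viewed, at most 10 in all, crops included, and the job is handed in when it is done.

Besides the shell and the picture viewer there is one more tool, called after "Call:" as name(argument=value, ...), one argument or row to a line, values as JSON. move_arm: Moves the arm, as the interface text tells. Scaled input: -1 to 1 covers 0.15 m each way for a shift and pi/2 rad each way for a turn. Its arguments: {"type":"object","properties":{"moves":{"type":"array"},"claw":{"type":"number"}},"required":["moves"]}

```bash
ls; mkdir -p pics; python3 - <<'E'
from cell import monitor, viewer, order, env
import cv2,numpy as np
s=monitor.state();print(s)
for n in("scene","top"):
    im=viewer.read_camera(n);cv2.imwrite(f"pics/{n}0.png",im[:,:,::-1])
    i=viewer.camera_info(n);print(n,np.round(i["K"],1).tolist(),np.round(i["camera_from_world"],3).tolist())
E
```

```text
pics
{'t': 0.0, 'joints': array([-1.26760017e+00,  4.91564496e-01,  1.55944877e+00,  2.77476975e-06,
        1.09170546e+00, -1.05583449e-01]), 'qvel': array([-3.87935424e-04,  2.60064973e-03, -4.17015775e-06,  8.16019191e-04,
       -2.15722793e-03,  1.00296061e-03]), 'tau': array([ 3.59318066e-03, -6.12635493e+01, -2.58183718e+01,  6.94742636e-02,
        4.82054742e-02, -8.64665003e-05]), 'eef_pos': array([ 248.38850369, -573.25555316,  214.0589184 ]), 'tcp_rot': array([-3.14047311e+00, -1.21120745e-04,  4.08778253e-01]), 'ft_force': array([0.0452956 , 0.40524829, 0.1328959 ]), 'moment': array([0.01808917, 0.005474  , 0.03507867]), 'grip_force': 0.0, 'opening': 1.000223518414295}
scene [[486.7, 0.0, 317.2], [0.0, 486.7, 193.7], [0.0, 0.0, 1.0]] [[0.717, 0.697, 0.021, -302.102], [0.441, -0.43, -0.788, -156.107], [-0.54, 0.574, -0.616, 1665.322], [0.0, 0.0, 0.0, 1.0]]
top [[391.7, 0.0, 321.5], [0.0, 391.7, 194.5], [0.0, 0.0, 1.0]] [[-0.021, -1.0, -0.01, -53.884], [-0.987, 0.022, -0.162, 501.667], [0.162, 0.007, -0.987, 1219.272], [0.0, 0.0, 0.0, 1.0]]
```

View pics/scene0.png

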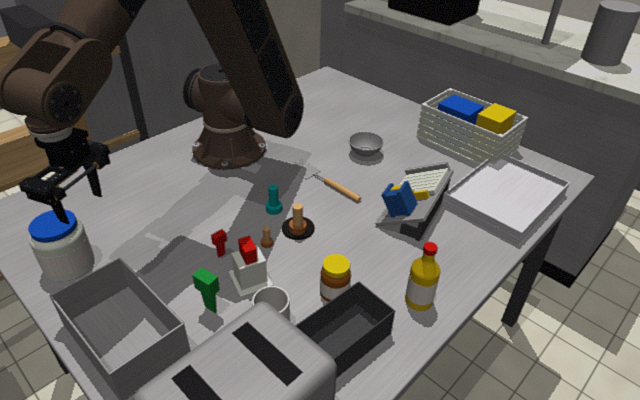

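View pics/top0.png

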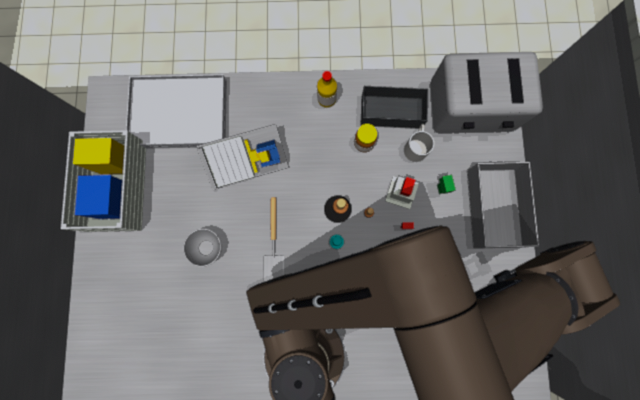

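The scene view shows the red wedge in the white caddy at about (248,245). The wooden tamper is on the black pad at (298,222), and the stand's blue cheeks and yellow jaw are at (400,197). In the top view they are at (407,186), (340,205) and (263,154). The small red wedge and the small tamper are distractors. Next I'll measure by triangulation and look at a crop of the stand.

```bash
cat > h.py <<'E'
from cell import monitor, viewer, order, env
import cv2,numpy as np
from scipy.spatial.transform import Rotation as Ro
def cam(n):
    i=viewer.camera_info(n);return np.array(i["K"]),np.array(i["camera_from_world"])
def ray(c,uv):
    K,T=c;d=T[:3,:3].T@np.linalg.solve(K,[uv[0],uv[1],1.]);return -T[:3,:3].T@T[:3,3],d/np.linalg.norm(d)
def onz(c,uv,z):
    o,d=ray(c,uv);return o+d*(z-o[2])/d[2]
def tri(c1,u1,c2,u2):
    o,d=ray(c1,u1);p,e=ray(c2,u2)
    s=np.linalg.lstsq(np.c_[d,-e],p-o,rcond=None)[0];a=o+d*s[0];b=p+e*s[1];return (a+b)/2,np.linalg.norm(a-b)
def proj(c,P):
    K,T=c;q=K@(T[:3,:3]@np.asarray(P,float)+T[:3,3]);return q[:2]/q[2]
def mask(im,lo,hi,box=None):
    h=cv2.cvtColor(im,cv2.COLOR_RGB2HSV);m=cv2.inRange(h,np.array(lo),np.array(hi))
    if box: k=np.zeros_like(m);k[box[1]:box[3],box[0]:box[2]]=255;m&=k
    return m
def blobs(m,amin=15):
    n,l,s,c=cv2.connectedComponentsWithStats(m);return [(s[i,:].tolist(),c[i].round(1).tolist(),l==i) for i in range(1,n) if s[i,4]>=amin]
E
python3 - <<'E'
from h import *
T=cv2.imread('pics/top0.png');S=cv2.imread('pics/scene0.png')
a=cv2.resize(S[150:300,190:470],None,fx=2.8,fy=2.8,interpolation=2)
cv2.imwrite('pics/c1.png',a)
b=np.hstack([cv2.resize(T[115:200,195:295],None,fx=4,fy=4,interpolation=2),cv2.resize(T[150:235,325:425],None,fx=4,fy=4,interpolation=2)])
cv2.imwrite('pics/c2.png',b)
for n,I in(("top",T),("scene",S)):
    I=I[:,:,::-1].copy()
    for nm,lo,hi in(("red",(0,150,60),(6,255,255)),("blue",(100,120,30),(125,255,255)),("yel",(20,120,60),(32,255,255)),("wood",(8,80,80),(18,255,255))):
        for s,c,_ in blobs(mask(I,lo,hi)):print(n,nm,s,c)
E
```

```text
top red [323, 71, 9, 10, 72] [326.8, 75.7]
top red [401, 177, 14, 18, 163] [407.6, 185.6]
top red [402, 223, 12, 6, 71] [407.4, 225.5]
top blue [257, 140, 23, 27, 310] [269.4, 152.3]
top blue [75, 175, 47, 44, 1845] [97.9, 196.2]
top yel [317, 78, 20, 20, 299] [326.6, 87.8]
top yel [357, 123, 20, 21, 343] [366.7, 133.3]
top yel [73, 138, 51, 36, 1599] [98.5, 154.8]
top yel [244, 139, 26, 34, 308] [255.9, 155.8]
top wood [355, 133, 21, 14, 54] [363.2, 142.3]
top wood [271, 197, 5, 43, 101] [274.0, 215.9]
top wood [333, 198, 15, 16, 116] [339.8, 207.1]
top wood [365, 208, 9, 9, 53] [369.7, 211.8]
top wood [271, 225, 1, 15, 15] [271.0, 232.0]
scene red [212, 230, 15, 27, 223] [219.2, 241.1]
scene red [238, 236, 19, 28, 349] [247.5, 249.3]
scene red [423, 242, 14, 14, 135] [429.8, 248.0]
scene blue [438, 94, 46, 30, 763] [460.7, 107.5]
scene blue [382, 181, 35, 36, 800] [399.4, 200.0]
scene blue [28, 210, 49, 32, 1082] [51.4, 226.3]
scene yel [476, 103, 41, 31, 841] [496.1, 118.1]
scene yel [391, 185, 10, 5, 33] [395.5, 187.2]
scene yel [412, 190, 18, 10, 121] [421.1, 194.1]
scene yel [323, 254, 27, 25, 537] [335.7, 265.6]
scene yel [410, 254, 30, 33, 739] [424.8, 271.0]
scene yel [406, 295, 26, 16, 147] [417.3, 305.4]
scene wood [0, 36, 23, 37, 396] [6.7, 51.5]
scene wood [114, 46, 5, 8, 22] [116.5, 49.5]
scene wood [17, 69, 11, 10, 19] [21.5, 73.7]
scene wood [0, 125, 49, 61, 1936] [19.3, 155.4]
scene wood [103, 129, 36, 16, 169] [123.7, 136.6]
scene wood [324, 178, 37, 24, 231] [342.5, 189.3]
scene wood [289, 203, 18, 27, 285] [297.1, 217.9]
scene wood [261, 226, 12, 20, 137] [266.1, 235.8]
scene wood [321, 268, 30, 16, 142] [334.9, 277.7]
```

View pics/c1.png

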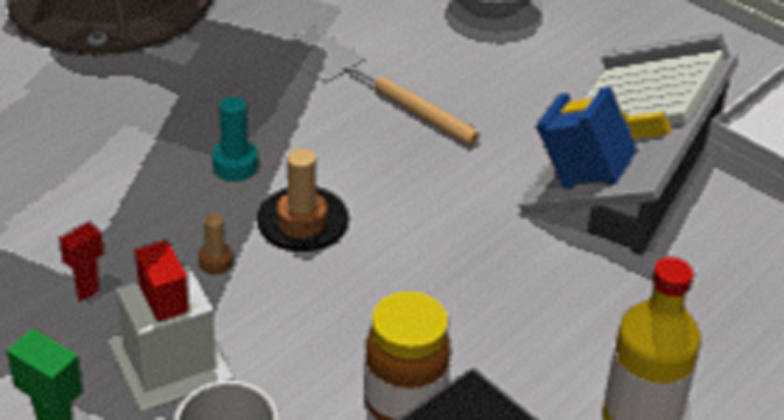

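View pics/c2.png

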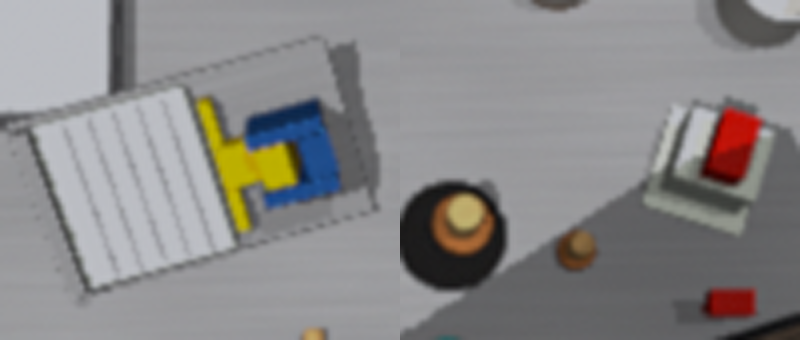

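The crops confirm the layout: the caddy's wedge head is tilted about 20° in yaw in the top view, and the slot opens between the blue U and the yellow jaw tongue, with the board to its left. I'll compute coarse positions and check the wrist camera's offset.

```bash
python3 - <<'E'
from h import *
ct=cam('top');cs=cam('scene')
print('wedge',onz(ct,(407.6,185),118).round(1), tri(ct,(407.6,185.6),cs,(247.5,249.3)))
print('tamper top',onz(ct,(341,203.2),92).round(1))
# caddy rim, pad centre
print('pad',onz(ct,(325+52/4,150+236/4),8).round(1))
print('slot tri', tri(ct,(195+283/4,115+165/4),cs,(190+585/2.8,150+108/2.8)))
# board level edge direction
for z in(60,100):
  a=onz(ct,(195+318/4,115+98/4),z);b=onz(ct,(195+245/4,115+118/4),z);print(a.round(1),b.round(1),np.degrees(np.arctan2(-(b-a)[0],(b-a)[1])))
s=monitor.state();K,T=cam('wrist');R=Ro.from_euler('xyz',s['tcp_rot']).as_matrix()
C=-T[:3,:3].T@T[:3,3];print(K.round(1).tolist(),'cam in tool',(R.T@(C-s['eef_pos'])).round(1),(T[:3,:3]@R).round(2).tolist());print(R.round(3).tolist())
for n,b in(('mug',None),):
  for u in((420,145),(366.7,133)):print(onz(ct,u,95).round(0))
E
```

```text
wedge [ 510.9 -325.9  118. ] (array([ 511.51500339, -329.30903617,  103.12854913]), np.float64(0.6852090340864819))
tamper top [ 463.5 -124.4   92. ]
pad [ 456.3 -117.6    8. ]
slot tri (array([617.56034075, 108.70577538, 104.80984654]), np.float64(9.357456893271292))
[681.4  83.9  60. ] [666.  143.1  60. ] 14.567094444856329
[668.8  78.7 100. ] [653.9 136.  100. ] 14.56709444485626
[[354.0, 0.0, 319.0], [0.0, 354.0, 202.6], [0.0, 0.0, 1.0]] cam in tool [  76.2   -0.4 -170.1] [[0.0, 1.0, 0.0], [-0.96, 0.0, -0.27], [-0.27, -0.0, 0.96]]
[[0.918, 0.397, -0.0], [0.397, -0.918, 0.001], [0.0, -0.001, -1.0]]
[ 642. -377.   95.]
[ 685. -212.   95.]
```

Call:
move_arm(
  moves=[0.377,-0.136,0,0,0.377,-0.136,0,0,0.377,-0.136,0,0,0.377,-0.136,0,0,0.377,-0.136,0,0,0.377,-0.136,0,0,0,0,0,0.112,0,0,0,0.112,0,0,0,0.112,0,0,0,0.112],
  claw=95,
)

```text
t: 1.35
eef_pos: [511.1, -326.1, 214.3]
tcp_rot: [-3.141, 0.001, -0.301]
ft_force: [0.5, 0.8, -0.3]
opening: 0.999
grip_force: 0.0
```

```bash
python3 - <<'E'
from h import *
s=monitor.state();print(s['eef_pos'],s['tcp_rot'],s['t']);c=cam('wrist');I=viewer.read_camera('wrist');cv2.imwrite('pics/w1.png',I[:,:,::-1])
for st,ce,m in blobs(mask(I,(0,150,40),(8,255,255)),200):
    cnt=max(cv2.findContours(m.astype(np.uint8),0,2)[0],key=cv2.contourArea)
    print(st,ce)
    P=np.array([onz(c,u,122)[:2] for u in cnt[:,0,:].astype(float)],np.float32);print(cv2.minAreaRect(P))
print(proj(c,s['eef_pos']))
E
```

```text
[ 511.08260779 -326.13259166  214.30767576] [-3.14135786e+00  6.02509965e-04 -3.00610854e-01] 1.35
[304, 168, 39, 69, 2393] [322.8, 202.0]
((511.5013427734375, -329.17791748046875), (28.345083236694336, 54.8387451171875), 70.79000091552734)
[339, 266, 34, 30, 604] [355.2, 283.2]
((439.8044128417969, -335.5696716308594), (27.599252700805664, 26.440704345703125), 72.80278778076172)
[319.21147268 253.78310047]
```

View pics/w1.png

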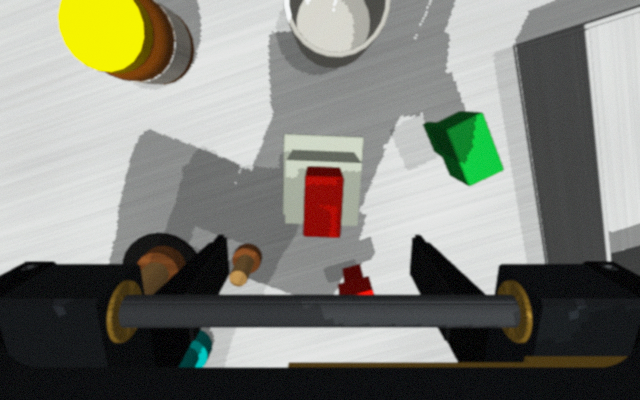

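The wrist view shows the red head centred at (323,208), lined up with the tool within 2°. Its measured width of 28 mm agrees with the 30 mm given. I'll descend and grasp.

Call:
move_arm(
  moves=[-0.007,0.019,0,0.022,0,0,0.29,0,0,0,0.29,0,0,0,0.289,0,0,0,0,0],
)

```text
t: 2.02
eef_pos: [508.0, -328.0, 81.8]
tcp_rot: [-3.14, 0.005, -0.328]
ft_force: [0.7, 0.2, -0.5]
opening: 0.997
grip_force: 0.0
```

Call:
move_arm(
  moves=[0,0,0,0,0,0,0,0,0,0,0,0,0,0,0,0,0,0,0,0,0,0,0,0],
  claw=10,
)

```text
t: 2.78
eef_pos: [509.3, -328.7, 84.3]
tcp_rot: [3.142, 0.0, -0.329]
ft_force: [0.9, -0.5, 0.3]
opening: 0.423
grip_force: 0.0
```

Call:
move_arm(
  moves=[0,0,0,0,0,0,0,0,0,0,0,0,0,0,0,0],
)

```text
t: 3.28
eef_pos: [509.3, -328.7, 84.2]
tcp_rot: [3.142, 0.0, -0.329]
ft_force: [-0.8, -0.0, -0.3]
opening: 0.314
grip_force: 29.9
```

Call:
move_arm(
  moves=[0,0,-0.123,0,0,0,-0.123,0,0,0,-0.121,0,0,0,0,0],
)

```text
t: 3.78
eef_pos: [509.7, -329.1, 140.3]
tcp_rot: [3.141, -0.002, -0.329]
ft_force: [-0.3, 0.2, -0.4]
opening: 0.315
grip_force: 29.9
```

Call:
move_arm(
  moves=[-0.053,0,0,0,-0.053,0,0,0,-0.053,0,0,0,-0.053,0,0,0,-0.053,0,0,0,-0.053,0,0,0,0,0,0,0],
)

```text
t: 4.65
eef_pos: [464.0, -313.4, 139.0]
tcp_rot: [3.141, -0.001, -0.33]
ft_force: [1.7, -1.9, 0.7]
opening: 0.313
grip_force: 30.0
```

```bash
python3 - <<'E'
from h import *
s=monitor.state();print(s['eef_pos'],s['tcp_rot'],s['ft_force'])
I=viewer.read_camera('wrist')[:,:,::-1];S=viewer.read_camera('scene')[:,:,::-1]
cv2.imwrite('pics/w2.png',I);cv2.imwrite('pics/s2.png',S)
c=cv2.resize(S[180:320,170:310],(400,400),interpolation=2)
cv2.imwrite('pics/c3.png',np.hstack([c,I[:,120:520]]))
E
```

```text
[ 463.99929597 -313.37756374  139.01165817] [ 3.14137036e+00 -5.71291981e-04 -3.29753869e-01] [ 1.71784867 -1.91313838  0.71050859]
```

View pics/c3.png

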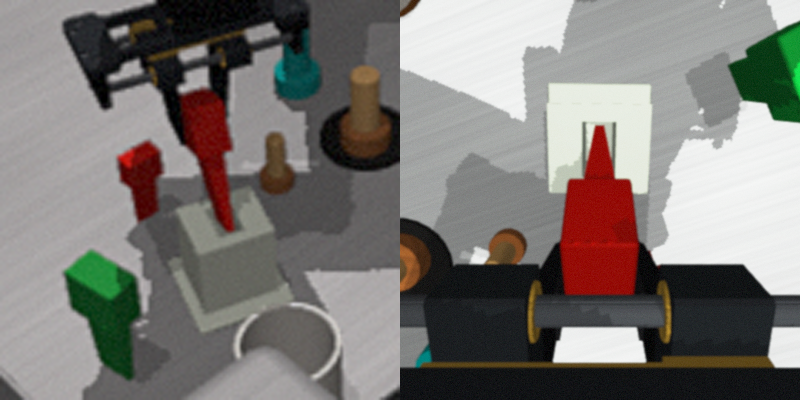

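The wedge has pivoted in the grip, with its nose still in the caddy mouth. In the wrist view the nose is at row 126, the shoulder edge at row 180 and the top edge at row 243. I'll lift it clear while turning towards the slot yaw, and compute the tilt.

```bash
cat > tilt.py <<'E'
from h import *
from scipy.optimize import least_squares
def tilt(I,s,c,box=(250,0,400,292)):
    R=Ro.from_euler('xyz',s['tcp_rot']).as_matrix();G=s['eef_pos']-19*R[:,2]
    m=mask(I,(0,150,40),(8,255,255),box);b=max(blobs(m,100),key=lambda b:b[0][4])
    st=b[0];col=st[0]+st[2]/2
    V=cv2.cvtColor(I,cv2.COLOR_RGB2GRAY).astype(float)
    w=b[2].sum(1);rn=st[1]                      # nose row
    d=np.diff(cv2.blur(w.astype(float)[:,None],(1,3))[:,0]);rs=rn+15+np.argmax(d[rn+15:rn+90])+.5
    g=np.abs(np.diff(V[:,int(b[1][0])-8:int(b[1][0])+8].mean(1)));rt=int(rs)+25+np.argmax(g[int(rs)+25:int(rs)+85])+.5
    def pt(p,x,z):
        th,cx,cz=p;zw=np.array([-np.sin(th),0,-np.cos(th)]);xw=np.array([np.cos(th),0,-np.sin(th)])  # tool coords
        return G+R@(np.array([cx,0,cz])+x*xw+z*zw)
    def f(p):
        return [proj(c,pt(p,16,-92))[1]-rn,proj(c,pt(p,25,-22))[1]-rs,proj(c,pt(p,25,22))[1]-rt,(p[1])/3,(p[2]-3)/3]
    r=least_squares(f,[.5,0,3]);return rn,rs,rt,np.degrees(r.x[0]),r.x[1:],r.fun
E
python3 - <<'E'
from tilt import *
I=cv2.imread('pics/w2.png')[:,:,::-1].copy();print(tilt(I,monitor.state(),cam('wrist')))
E
```

```text
(126, np.float64(179.5), np.float64(242.5), np.float64(23.68000650892659), array([8.71725683, 7.81037412]), array([ 0.90923082, -1.52774947,  1.10577196,  2.90575228,  1.60345804]))
```

Call:
move_arm(
  moves=[0,0,-0.35,0,0,0,-0.35,-0.092,0,0,0,-0.092,0,0,0,-0.092,0,0,0,-0.093,0,0,0,0],
)

```text
t: 5.5
eef_pos: [463.7, -312.9, 243.7]
tcp_rot: [-3.14, 0.001, 0.249]
ft_force: [0.1, 0.9, -0.8]
opening: 0.315
grip_force: 30.0
```

Call:
move_arm(
  moves=[0.135,-0.308,0,0,0.135,-0.308,0,0,0.135,-0.308,0,0,0.135,-0.308,0,0,0.135,-0.308,0,0,0.135,-0.308,0,0,0.135,-0.308,0,0,0.135,-0.308,0,0,0,0,0,0,0,0,0,0],
)

```text
t: 6.75
eef_pos: [529.3, 84.6, 243.9]
tcp_rot: [3.141, 0.001, 0.249]
ft_force: [-0.6, -0.2, -1.9]
opening: 0.314
grip_force: 30.0
```

```bash
python3 - <<'E'
from tilt import *
s=monitor.state();c=cam('wrist');I=viewer.read_camera('wrist');cv2.imwrite('pics/w3.png',I[:,:,::-1])
print(s['eef_pos'],s['tcp_rot']);print(tilt(I,s,c))
np.savez('v3.npz',K=c[0],T=c[1])
E
```

```text
[529.27579653  84.63597479 243.91442078] [3.14149154e+00 1.23506517e-03 2.48658380e-01]
(126, np.float64(179.5), np.float64(242.5), np.float64(23.705732370716586), array([8.91600539, 7.86010015]), array([ 0.91206201, -1.52398355,  1.10991337,  2.9720018 ,  1.62003338]))
```

View pics/w3.png

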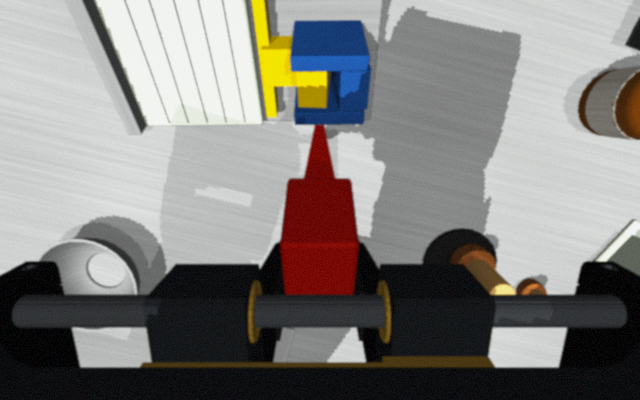

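The wedge is held rigidly: the rows are the same as before, 126, 180 and 243. The stand shows at cols 250–370, rows 20–125, and the slot gap is the dark strip near (333,90). I'll refine the tilt from the widths and enlarge the stand.

```bash
python3 - <<'E'
from h import *
from scipy.optimize import least_squares
I=cv2.imread('pics/w3.png');cv2.imwrite('pics/c4.png',cv2.resize(I[0:140,235:400],None,fx=4,fy=4,interpolation=2))
I=I[:,:,::-1].copy();s=monitor.state();c=cam('wrist')
m=mask(I,(0,150,30),(8,255,255),(250,100,400,295))
for r in(124,126,128,132,140,150,160,170,176,178,179,180,181,184,190,200,210,220,230,238,241,243,246,250,260):
    x=np.where(m[r])[0]
    if len(x):print(r,x.min(),x.max(),len(x),end=' | ')
E
```

```text
126 318 322 4 | 128 315 323 9 | 132 314 324 10 | 140 313 325 12 | 150 311 327 17 | 160 309 329 21 | 170 307 331 23 | 176 305 333 25 | 178 305 334 26 | 179 300 335 32 | 180 290 348 52 | 181 289 349 57 | 184 288 350 60 | 190 288 350 56 | 200 287 351 57 | 210 285 353 63 | 220 284 354 61 | 230 283 354 69 | 238 282 356 67 | 241 282 357 72 | 243 280 359 77 | 246 279 359 79 | 250 279 358 75 | 260 281 357 72 |
```

View pics/c4.png

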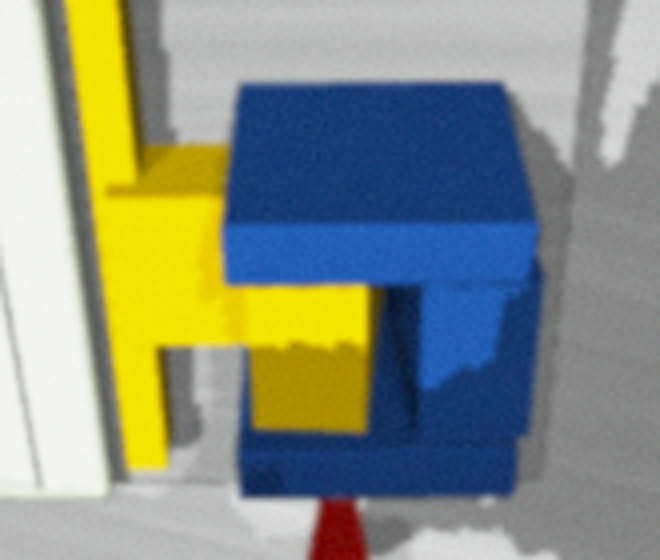

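The enlarged view shows the cheek-top square with its upslope edge at rows ≈55.5 (cols 291–369) and its downslope edge at row ≈124 (cols 295–364). The slot gap lies between the yellow face (col ≈327.5) and the blue post (col ≈339).

```bash
cat > slot.py <<'E'
from h import *
from scipy.optimize import least_squares
def F(p):  # slot frame: origin, R
    return np.array(p[:3]),Ro.from_euler('z',p[3]).as_matrix()@Ro.from_euler('y',-np.pi/6).as_matrix()
E
python3 - <<'E'
from slot import *
c=cam('wrist');c2=cam('top')
px=lambda X,Y:(235+X/4-.4,Y/4-.4)
obs=[((30,30,0),px(223,222)),((30,-30,0),px(538,222)),((-30,30,0),px(240,495)),((-30,-30,0),px(515,495)),((18,0,0),(None,283/4-.4)),((-18,0,0),(None,440/4-.4))]
def f(p):
    o,R=F(p);r=[]
    for P,u in obs:
        q=proj(c,o+R@np.array(P,float))
        r+= [q[1]-u[1]] + ([q[0]-u[0]] if u[0] is not None else [])
    return np.array(r)
r=least_squares(f,[617,109,105,.25]);print(r.x.round(3),r.fun.round(1))
o,R=F(r.x);print(R.round(3).tolist())
for P in((0,6,0),(0,-6,0),(18,-6,0),(-18,6,0)):print(P,proj(c,o+R@np.array(P,float)).round(1))
print('top',[proj(c2,o+R@np.array(P,float)).round(1).tolist() for P in((30,30,0),(30,-30,0),(-30,30,0),(-30,-30,0))])
# wedge in tool: rows and widths
s=monitor.state();Rt=Ro.from_euler('xyz',s['tcp_rot']).as_matrix()
def pt(p,x,y,z):
    th,cx,cy,cz=p;zw=np.array([-np.sin(th),0,-np.cos(th)]);xw=np.array([np.cos(th),0,-np.sin(th)])
    return s['eef_pos']+Rt@(np.array([cx,cy,cz])+x*xw+z*zw+np.array([0,y,0]))
W=[((25,15,22),359.8,243.5),((25,-15,22),279.5,243.5),((25,15,-22),350.3,180.2),((25,-15,-22),288.7,180.2),((16,3,-92),323.7,127),((16,-3,-92),315.5,127)]
def g(p):return np.ravel([proj(c,pt(p,*P))-np.array([u,v]) for P,u,v in W])
r=least_squares(g,[.5,0,0,-19]);print('wedge',np.degrees(r.x[0]),r.x[1:].round(2),g(r.x).round(1))
E
```

```text
[6.13150e+02 9.74330e+01 1.10069e+02 2.53000e-01] [ 0.1  0.  -0.3  0.4 -0.3  0.1 -0.6 -0.5 -0.1  1.2]
[[0.839, -0.25, -0.484], [0.217, 0.968, -0.125], [0.5, 0.0, 0.866]]
(0, 6, 0) [322.   91.5]
(0, -6, 0) [336.6  91.4]
(18, -6, 0) [337.3  70.2]
(-18, 6, 0) [321.9 110.9]
top [[255.8, 149.4], [274.7, 144.2], [261.5, 167.6], [280.1, 162.5]]
wedge 23.20777967432527 [  9.15  -0.29 -13.25] [-1.2  0.9  1.1  0.9  0.4 -1.7 -0.3 -1.7  0.5  0.8 -0.5  0.8]
```

Call:
move_arm(
  moves=[0.068,0.027,0.106,-0.003,0.068,0.027,0.106,0,0.068,0.027,0.106,0,0,0,0,0,0,0,0,0],
)

```text
t: 7.42
eef_pos: [562.3, 80.8, 196.5]
tcp_rot: [-3.142, 0.0, 0.255]
ft_force: [0.2, 0.1, -1.3]
opening: 0.313
grip_force: 30.0
```

```bash
python3 - <<'E'
from slot import *
s=monitor.state();c=cam('wrist');I=viewer.read_camera('wrist');cv2.imwrite('pics/w4.png',I[:,:,::-1])
print(s['eef_pos'],s['tcp_rot'])
o=np.array([613.95,94.3,110.1]);_,R=F([0,0,0,.253])
for P in((18,6,0),(18,-6,0),(-18,6,0),(-18,-6,0),(30,33,0),(30,-27,0),(-30,33,0),(-30,-27,0)):print(P,proj(c,o+R@np.array(P,float)).round(1))
cv2.imwrite('pics/c5.png',cv2.resize(I[60:200,240:400,::-1],None,fx=4,fy=4,interpolation=2))
E
```

```text
[562.3254369   80.76309907 196.5290317 ] [-3.14157466e+00  3.73150345e-04  2.54714430e-01]
(18, 6, 0) [311.  113.1]
(18, -6, 0) [328.7 113.2]
(-18, 6, 0) [311.8 155.2]
(-18, -6, 0) [327.8 155.2]
(30, 33, 0) [269.5  96.9]
(30, -27, 0) [361.3  97.1]
(-30, 33, 0) [277.2 167.4]
(-30, -27, 0) [354.6 167.6]
```

View pics/c5.png

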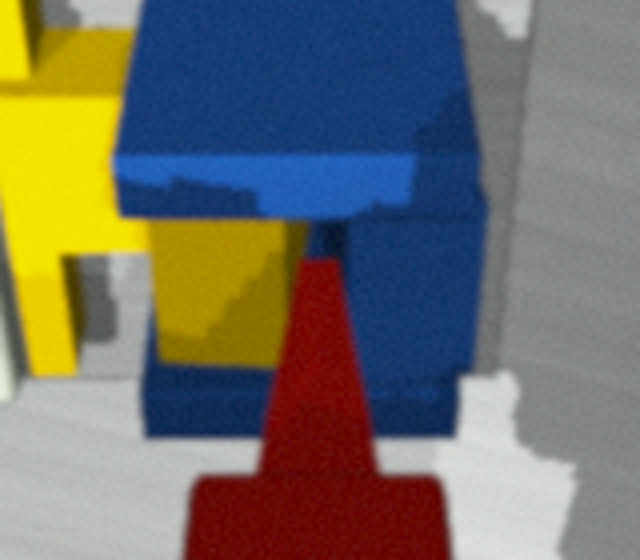

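The nose tip at (320,124.5) is centred in y between the jaw edge (≈314) and the post edge (≈327). The cheek edges lie within 1.5 px of prediction. I'll compute the nose's slot-frame x offset.

```bash
python3 - <<'E'
from slot import *
c=cam('wrist');o=np.array([613.1,94.1,110.1]);_,R=F([0,0,0,.253])
print([proj(c,o+R@np.array(P,float)).round(1) for P in((30,3,0),(18,0,0),(-30,3,0))])
for z in(126,131,136):print(z,(R.T@(onz(c,(320.25,125),z)-o)).round(1))
E
```

```text
[array([315.5,  98.5]), array([320. , 114.6]), array([315.9, 168.6])]
126 [15.8 -0.2  9.2]
131 [18.6 -0.2 13.4]
136 [21.3 -0.2 17.6]
```

Call:
move_arm(
  moves=[-0.02,0,0,0,0.017,0,0.029,0,0.017,0,0.029,0,0.017,0,0.029,0,0.017,0,0.029,0,0,0,0,0],
)

```text
t: 8.22
eef_pos: [569.3, 82.6, 178.7]
tcp_rot: [-3.142, 0.001, 0.255]
ft_force: [-0.3, -0.2, -1.0]
opening: 0.31
grip_force: 30.0
```

```bash
cat > chk.py <<'E'
from slot import *
s=monitor.state();c=cam('wrist');I=viewer.read_camera('wrist');R=Ro.from_euler('xyz',s['tcp_rot']).as_matrix()
import sys
if len(sys.argv)>1: cv2.imwrite(sys.argv[1],I[:,:,::-1])
print(s['eef_pos'].round(1),s['ft_force'].round(1),s['moment'].round(2))
m=mask(I,(0,150,30),(8,255,255),(250,60,400,295))
b=max(blobs(m,100),key=lambda b:b[0][4])[2]
w=[(r,int(np.where(b[r])[0].min()),int(np.where(b[r])[0].max())) for r in range(60,295,2) if b[r].any()]
print(w[0]);d=[x[2]-x[1] for x in w];i=int(np.argmax(np.diff(d)));print('shoulder',w[i],w[i+1])
g=np.abs(np.diff(cv2.cvtColor(I,7)[:,310:330].astype(float).mean(1)));print('top edge',w[i][0]+35+np.argmax(g[w[i][0]+35:285]))
E
python3 chk.py
```

```text
[569.3  82.6 178.7] [-0.3 -0.2 -1. ] [ 0.03 -0.01 -0.  ]
(130, 314, 323)
shoulder (178, 305, 333) (180, 290, 348)
top edge 242
```

Call:
move_arm(
  moves=[0.017,0,0.029,0,0.017,0,0.029,0,0,0,0,0],
)

```text
t: 8.65
eef_pos: [573.9, 83.9, 169.8]
tcp_rot: [-3.141, 0.002, 0.255]
ft_force: [-2.5, -0.8, -4.6]
opening: 0.314
grip_force: 30.0
```

```bash
python3 chk.py pics/w5.png
```

```text
[573.9  83.9 169.8] [-2.5 -0.8 -4.6] [-0.14  0.68  0.02]
(138, 312, 325)
shoulder (178, 305, 331) (180, 290, 348)
top edge 243
```

Call:
move_arm(
  moves=[-0.018,0,0.01,0,-0.018,0,0.01,0,-0.018,0,0.01,0,-0.018,0,0.01,0,0,0,0,0],
)

```text
t: 9.32
eef_pos: [564.0, 81.1, 164.8]
tcp_rot: [3.141, -0.001, 0.255]
ft_force: [3.6, 0.9, 5.0]
opening: 0.313
grip_force: 30.0
```

```bash
python3 chk.py pics/w6.png
```

```text
[564.   81.1 164.8] [3.6 0.9 5. ] [ 0.2  -0.94  0.  ]
(122, 313, 324)
shoulder (174, 306, 333) (176, 302, 347)
top edge 245
```

Call:
move_arm(
  moves=[-0.018,0,0.01,0,0.017,0,0.029,0,0.017,0,0.029,0,0,0,0,0],
)

```text
t: 9.88
eef_pos: [566.2, 81.8, 153.6]
tcp_rot: [-3.141, 0.001, 0.255]
ft_force: [4.4, 1.0, -1.1]
opening: 0.319
grip_force: 30.0
```

```bash
python3 chk.py pics/w7.png
```

```text
[566.2  81.8 153.6] [ 4.4  1.  -1.1] [ 0.26 -1.21  0.02]
(126, 311, 311)
shoulder (174, 304, 334) (176, 290, 349)
top edge 245
```

Call:
move_arm(
  moves=[0.01,0,0.017,0,0.01,0,0.017,0,0,0,0,0],
)

```text
t: 10.3
eef_pos: [568.9, 82.7, 148.9]
tcp_rot: [-3.141, 0.0, 0.255]
ft_force: [4.3, 2.6, -2.0]
opening: 0.316
grip_force: 30.0
```

```bash
python3 chk.py pics/w8.png
```

```text
[568.9  82.7 148.9] [ 4.3  2.6 -2. ] [ 0.5  -0.82  0.08]
(132, 311, 326)
shoulder (174, 300, 333) (176, 289, 349)
top edge 246
```

Call:
move_arm(
  moves=[0,0,0,0,0,0,0,0,0,0,0,0,0,0,0,0,0,0,0,0,0,0,0,0],
  claw=80,
)

```text
t: 11.1
eef_pos: [569.0, 82.5, 149.2]
tcp_rot: [3.141, 0.0, 0.255]
ft_force: [-0.3, 1.1, 0.0]
opening: 0.83
grip_force: 0.0
```

```bash
python3 chk.py pics/w9.png; python3 - <<'E'
from h import *
I=cv2.imread('pics/w9.png');S=viewer.read_camera('scene')[:,:,::-1];cv2.imwrite('pics/s9.png',S)
a=cv2.resize(S[130:250,340:460],(400,400),interpolation=2);cv2.imwrite('pics/c9.png',np.hstack([a,I[:,120:520]]))
E
```

```text
[569.   82.5 149.2] [-0.3  1.1  0. ] [-0.02  0.05  0.02]
(132, 310, 326)
shoulder (174, 294, 333) (176, 289, 348)
top edge 251
```

View pics/c9.png

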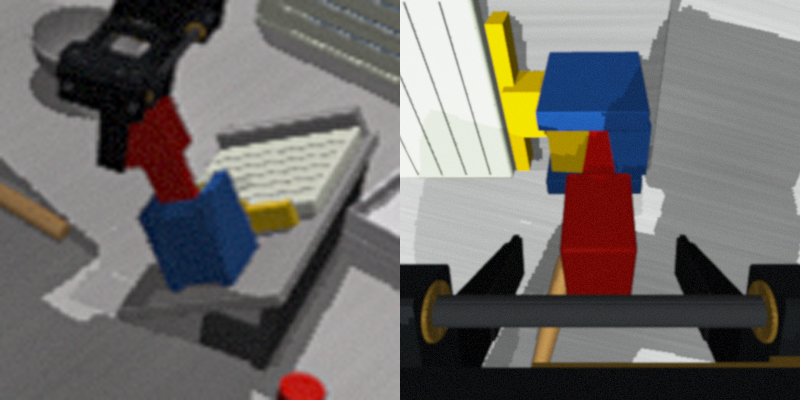

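The wedge stands nose first in the slot, leaning with its axis and free of the open fingers. I'll lift off and measure its head numerically.

Call:
move_arm(
  moves=[0,0,-0.3,0,0,0,-0.3,0,-0.2,0,-0.1,0,-0.3,0,0,0,0,0,0,0,0,0,0,0],
)

```text
t: 11.95
eef_pos: [496.9, 63.6, 254.6]
tcp_rot: [3.141, -0.001, 0.255]
ft_force: [0.6, 0.6, -0.1]
opening: 0.844
grip_force: 0.0
```

```bash
cat > head.py <<'E'
from slot import *
# head pose by its two tones: print HSV value profile and row widths
s=monitor.state();c=cam('wrist');I=viewer.read_camera('wrist');cv2.imwrite('pics/h%d.png'%int(s['t']*100),I[:,:,::-1])
print(s['eef_pos'].round(1),s['tcp_rot'].round(3),s['ft_force'].round(1))
m=mask(I,(0,150,30),(8,255,255),(150,0,500,290))
st,ce,b=max(blobs(m,100),key=lambda b:b[0][4]);print(st,ce)
V=I[:,:,0].astype(float)
for r in range(st[1],st[1]+st[3],3):
    x=np.where(b[r])[0];print(r,x.min(),x.max(),int(V[r,int(x.mean())-4:int(x.mean())+5].mean()),end=' | ')
E
python3 head.py
```

```text
[496.9  63.6 254.6] [ 3.141e+00 -1.000e-03  2.550e-01] [ 0.6  0.6 -0.1]
[296, 24, 46, 109, 4202] [318.4, 83.0]
24 313 322 162 | 27 313 323 182 | 30 312 324 173 | 33 311 325 172 | 36 311 325 154 | 39 308 328 165 | 42 298 338 168 | 45 298 338 169 | 48 298 338 169 | 51 297 339 172 | 54 297 339 171 | 57 297 339 173 | 60 297 339 174 | 63 296 340 173 | 66 296 340 195 | 69 296 341 240 | 72 296 340 232 | 75 296 340 233 | 78 297 340 232 | 81 296 341 233 | 84 296 341 233 | 87 296 341 233 | 90 296 340 233 | 93 297 340 233 | 96 297 340 232 | 99 297 340 232 | 102 297 340 232 | 105 298 340 232 | 108 298 340 204 | 111 298 340 148 | 114 298 339 148 | 117 298 339 148 | 120 299 339 148 | 123 299 339 146 | 126 299 339 148 | 129 299 337 146 | 132 300 337 146 |
```

```bash
python3 - <<'E'
from slot import *
c=cam('wrist');o=np.array([613.1,94.1,110.1]);_,R=F([0,0,0,.253])
W=[((25,15,-22),297.7,40.5),((25,-15,-22),338.5,40.5),((25,15,22),295.7,66.5),((25,-15,22),340.6,66.5),((-25,15,22),299.8,133),((-25,-15,22),337.6,133)]
def pt(p,P):
    d,x,y,z=p; A=Ro.from_euler('y',-d).as_matrix();return o+R@(np.array([x,y,z])+A@np.array(P,float))
f=lambda p:np.ravel([proj(c,pt(p,P))-np.array([u,v]) for P,u,v in W])
r=least_squares(f,[0,0,0,58]);print('ddeg',np.degrees(r.x[0]),r.x[1:].round(1),f(r.x).round(1))
top=pt(r.x,(25,0,22));print('top edge world',top.round(1),'centre',pt(r.x,(0,0,0)).round(1))
ct=cam('top');print('tamper',onz(ct,(341,203.2),92).round(1))
E
```

```text
ddeg -0.9632451470828225 [-9.   0.9 50.1] [ 0.3  0.3  0.4  0.3 -0.7  0.2  0.8  0.3 -1.6 -0.6  0.8 -0.5]
top edge world [591.9  89.6 180.4] centre [581.1  86.8 149. ]
tamper [ 463.5 -124.4   92. ]
```

```bash
python3 - <<'E'
from slot import *
c2=cam('wrist');s=monitor.state();K,T=c2
def camAt(pos,rot):
    R0=Ro.from_euler('xyz',s['tcp_rot']).as_matrix();R1=Ro.from_euler('xyz',rot).as_matrix()
    C=-T[:3,:3].T@T[:3,3];ct=R0.T@(C-s['eef_pos']);Rc=T[:3,:3]@R0
    N=np.eye(4);N[:3,:3]=Rc@R1.T;N[:3,3]=-N[:3,:3]@(np.array(pos)+R1@ct);return K,N
c1=camAt([569.0,82.5,149.2],[3.141,0,.255])
I=cv2.imread('pics/w9.png')[:,:,::-1];V=I[:,:,0].astype(float)
for r in list(range(166,182,2))+list(range(240,262,2)):
    m=mask(I.copy(),(0,150,30),(8,255,255),(250,60,400,295));x=np.where(m[r])[0];print(r,x.min(),x.max(),int(V[r,312:326].mean()),end=' | ')
print()
for r1,r2 in((174.5,40.5),(251,66.5)):
    print(tri(c1,(318.5,r1),c2,(318.5,r2)))
cs=cam('scene');ct=cam('top');_,R=F([0,0,0,.253])
for dz in(-12,-6,0,6):
    o=np.array([613.1,94.1,110.1+dz]);print(dz,[proj(cs,o+R@np.array(P,float)).round(1).tolist() for P in((30,-27,0),(-30,-27,0),(30,33,0))],'obs (408,181.4),(382.9,193.6)')
S=cv2.imread('pics/scene0.png')[:,:,::-1].copy();m=mask(S,(100,120,30),(125,255,255),(375,170,425,225))
print(cv2.approxPolyDP(max(cv2.findContours(m,0,2)[0],key=cv2.contourArea),2.,True)[:,0].tolist())
E
```

```text
166 304 331 121 | 168 304 332 113 | 170 304 332 113 | 172 303 332 108 | 174 294 333 118 | 176 289 348 129 | 178 288 348 124 | 180 288 348 116 | 240 281 354 114 | 242 282 355 115 | 244 281 355 113 | 246 281 355 116 | 248 281 355 128 | 250 280 355 137 | 252 281 355 124 | 254 281 355 114 | 256 281 355 113 | 258 281 354 112 | 260 281 354 113 | 
(array([610.76859521,  94.30447832, 155.32068647]), np.float64(0.10868567859474203))
(array([590.62701963,  88.97103572, 196.74000917]), np.float64(0.09738885186815166))
-12 [[398.2, 196.4], [379.1, 198.9], [406.5, 184.8]] obs (408,181.4),(382.9,193.6)
-6 [[398.5, 194.7], [379.3, 197.2], [406.8, 183.1]] obs (408,181.4),(382.9,193.6)
0 [[398.7, 192.9], [379.5, 195.5], [407.1, 181.3]] obs (408,181.4),(382.9,193.6)
6 [[399.0, 191.1], [379.8, 193.7], [407.4, 179.5]] obs (408,181.4),(382.9,193.6)
[[407, 181], [398, 190], [393, 191], [389, 190], [392, 185], [389, 184], [382, 194], [391, 216], [408, 215], [416, 204]]
```

Call:
move_arm(
  moves=[-0.204,0.282,0,0,-0.204,0.282,0,0,-0.204,0.282,0,0,-0.204,0.282,0,0,0,0,0,0,0,0,0,0],
  claw=70,
)

```text
t: 12.75
eef_pos: [421.2, -130.9, 254.0]
tcp_rot: [-3.141, 0.0, 0.254]
ft_force: [-0.2, -0.3, 1.0]
opening: 0.737
grip_force: 0.0
```

```bash
cat > tam.py <<'E'
from slot import *
s=monitor.state();c=cam('wrist');I=viewer.read_camera('wrist');cv2.imwrite('pics/t%d.png'%int(s['t']*100),I[:,:,::-1])
print(s['eef_pos'].round(1),s['tcp_rot'].round(3),s['joints'].round(2))
for st,ce,b in blobs(mask(I,(6,70,40),(22,255,255),(0,0,640,285)),60):
    h=cv2.cvtColor(I,cv2.COLOR_RGB2HSV)[b];print('wood',st,ce,np.percentile(h,[10,50,90],axis=0).astype(int).tolist())
for st,ce,b in blobs(mask(I,(0,0,0),(180,255,45),(100,0,540,285)),300):
    print('dark',st,ce)
E
python3 tam.py
```

```text
[ 421.2 -130.9  254. ] [-3.141  0.     0.254] [-0.45  0.18  1.93  0.    1.03  0.87]
wood [122, 48, 22, 126, 1126] [133.2, 110.0] [[17, 118, 112], [18, 138, 205], [21, 146, 240]]
wood [301, 110, 46, 46, 1662] [323.5, 132.7] [[12, 137, 95], [14, 160, 178], [19, 186, 226]]
wood [381, 156, 32, 31, 722] [396.3, 171.5] [[12, 124, 93], [15, 148, 144], [18, 186, 207]]
dark [277, 97, 76, 77, 2921] [310.1, 136.7]
dark [199, 236, 53, 49, 1438] [232.3, 266.4]
dark [387, 236, 53, 49, 1440] [405.8, 266.3]
dark [100, 265, 86, 20, 1656] [141.2, 274.3]
dark [452, 265, 88, 20, 1615] [497.3, 274.6]
```

```bash
python3 - <<'E'
from slot import *
import glob
c=cam('wrist');I=cv2.imread(sorted(glob.glob('pics/t1*.png'))[-1])[:,:,::-1].copy()
H=cv2.cvtColor(I,cv2.COLOR_RGB2HSV)
m=mask(I,(16,60,60),(24,255,255),(295,105,352,160))
for st,ce,b in blobs(m,30):
    cnt=max(cv2.findContours(b.astype(np.uint8),0,2)[0],key=cv2.contourArea);print(st,ce,cv2.minEnclosingCircle(cnt))
# foot/base outline against black pad
w=mask(I,(6,70,40),(24,255,255),(295,105,352,160));cnt=max(cv2.findContours(w,0,2)[0],key=cv2.contourArea)
print('foot',cv2.minEnclosingCircle(cnt))
for r in range(108,160,4):
    x=np.where(w[r])[0];print(r,(x.min(),x.max()) if len(x) else '', [int(v) for v in H[r,300:350:5,0]],[int(v) for v in H[r,300:350:5,2]])
print('pad',onz(c,(315,135.5),8).round(1))
E
```

```text
[310, 121, 30, 33, 707] [324.5, 137.6] ((323.9685363769531, 137.05943298339844), 16.088722229003906)
foot ((323.38787841796875, 132.71524047851562), 23.142053604125977)
108  [35, 50, 0, 150, 15, 45, 38, 143, 70, 105] [46, 38, 42, 42, 36, 32, 21, 24, 16, 148]
112 (np.int64(314), np.int64(333)) [30, 135, 165, 14, 13, 13, 12, 165, 45, 135] [38, 45, 40, 80, 161, 125, 105, 24, 22, 40]
116 (np.int64(308), np.int64(339)) [30, 40, 12, 14, 14, 13, 13, 13, 15, 146] [38, 41, 139, 222, 204, 165, 145, 150, 25, 28]
120 (np.int64(305), np.int64(342)) [120, 8, 14, 13, 13, 13, 14, 13, 12, 30] [40, 60, 219, 206, 180, 151, 162, 149, 126, 27]
124 (np.int64(303), np.int64(344)) [105, 13, 14, 13, 18, 18, 16, 13, 13, 13] [39, 182, 211, 172, 137, 158, 115, 161, 152, 31]
128 (np.int64(302), np.int64(345)) [60, 14, 14, 18, 19, 19, 18, 16, 13, 14] [35, 215, 209, 171, 227, 228, 224, 153, 165, 81]
132 (np.int64(301), np.int64(346)) [15, 14, 14, 19, 19, 19, 19, 19, 13, 12] [39, 226, 200, 227, 225, 226, 228, 222, 134, 112]
136 (np.int64(301), np.int64(346)) [80, 14, 15, 19, 19, 18, 19, 18, 12, 12] [35, 226, 200, 227, 228, 222, 224, 222, 115, 96]
140 (np.int64(302), np.int64(345)) [138, 14, 15, 17, 18, 18, 19, 17, 14, 9] [37, 231, 185, 182, 188, 182, 193, 180, 120, 41]
144 (np.int64(304), np.int64(343)) [15, 11, 14, 17, 17, 17, 18, 19, 14, 150] [36, 137, 225, 181, 181, 187, 186, 183, 125, 25]
148 (np.int64(307), np.int64(340)) [10, 170, 14, 18, 19, 17, 17, 16, 12, 130] [37, 33, 211, 171, 182, 183, 181, 142, 47, 27]
152 (np.int64(311), np.int64(336)) [60, 150, 173, 12, 17, 17, 14, 11, 75, 135] [32, 33, 46, 107, 149, 158, 130, 53, 26, 23]
156  [53, 150, 150, 45, 21, 6, 120, 70, 30, 20] [28, 35, 29, 22, 25, 29, 28, 24, 28, 26]
pad [ 457.5 -115.2    8. ]
```

```bash
python3 - <<'E'
from slot import *
c=cam('wrist')
print('foot',onz(c,(323.4,132.7),28).round(1),'top',onz(c,(324.2,137.8),92).round(1), 'pad',onz(c,(314.8,135.3),8).round(1))
E
```

```text
foot [ 464.6 -123.2   28. ] top [ 465.2 -123.1   92. ] pad [ 457.7 -114.9    8. ]
```

Call:
move_arm(
  moves=[0,0,0.13,-0.111,0,0,0.13,-0.111,0,0,0.13,-0.111,0,0,0.13,-0.111,0,0,0.13,-0.111,0,0,0.1,-0.111,0,0,0,-0.111,0,0,0,-0.111,0,0,0,-0.111,-0.024,0.295,0,0],
)

```text
t: 14.05
eef_pos: [464.2, -122.1, 141.8]
tcp_rot: [-3.141, -0.001, 1.828]
ft_force: [0.5, -1.1, 0.1]
opening: 0.735
grip_force: 0.0
```

Call:
move_arm(
  moves=[0,0,0,0],
)

```text
t: 14.18
eef_pos: [467.0, -122.0, 141.5]
tcp_rot: [3.14, 0.001, 1.827]
ft_force: [-0.5, -0.3, 0.5]
opening: 0.736
grip_force: 0.0
```

Call:
move_arm(
  moves=[-0.004,-0.014,0,0,0,0,0.2,0,0,0,0.2,0,0,0,0.16,0,0,0,0.083,0,0,0,0,0],
)

```text
t: 14.92
eef_pos: [462.0, -124.3, 45.0]
tcp_rot: [-3.141, -0.001, 1.824]
ft_force: [-0.4, 0.1, -0.1]
opening: 0.738
grip_force: 0.0
```

Call:
move_arm(
  moves=[0,0,0,0,0,0,0,0,0,0,0,0,0,0,0,0,0,0,0,0,0,0,0,0,0,0,0,0],
  claw=10,
)

```text
t: 15.8
eef_pos: [462.8, -124.6, 45.4]
tcp_rot: [3.141, 0.0, 1.824]
ft_force: [1.7, 0.6, 3.8]
opening: 0.294
grip_force: 30.0
```

Call:
move_arm(
  moves=[0,0,-0.2,0,0,0,-0.36,0,0,0,-0.36,0,0,0,-0.36,0,0,0,-0.17,0,0,0,0,0],
)

```text
t: 16.55
eef_pos: [462.5, -124.5, 263.7]
tcp_rot: [3.14, 0.001, 1.824]
ft_force: [0.2, 0.5, -3.4]
opening: 0.291
grip_force: 30.0
```

Call:
move_arm(
  moves=[0.195,0.202,0,0,0.195,0.202,0,0,0.195,0.202,0,0,0.195,0.202,0,0,0.195,0.202,0,0,0.195,0.202,0,0,0,0,0,0,0,0,0,0],
)

```text
t: 17.55
eef_pos: [593.7, 90.8, 260.7]
tcp_rot: [-3.138, -0.0, 1.825]
ft_force: [-0.2, 0.4, -3.4]
opening: 0.29
grip_force: 30.0
```

```bash
python3 - <<'E'
from slot import *
s=monitor.state();print(s['eef_pos'].round(1),s['tcp_rot'].round(3),s['ft_force'].round(2),s['moment'].round(2))
for n in('wrist','top','scene'):cv2.imwrite(f'pics/{n}_a.png',viewer.read_camera(n)[:,:,::-1])
# visibility of red in wrist view and tamper in scene view
I=cv2.imread('pics/wrist_a.png')[:,:,::-1].copy()
for st,ce,b in blobs(mask(I,(0,150,30),(8,255,255)),60):print('red wrist',st,ce)
S=cv2.imread('pics/scene_a.png')[:,:,::-1].copy()
for st,ce,b in blobs(mask(S,(0,150,30),(8,255,255)),30):print('red scene',st,ce)
for st,ce,b in blobs(mask(S,(8,80,60),(20,255,255),(350,100,460,220)),15):print('wood scene',st,ce)
cs=cam('scene');p=s['eef_pos']-np.array([0,0,37.4]);print('foot pred',proj(cs,p).round(1),'tilted edge pred',proj(cs,[592,91,195]).round(1))
E
```

```text
[593.7  90.8 260.7] [-3.138 -0.     1.825] [-0.2   0.36 -3.36] [-0.01 -0.14 -0.01]
red wrist [262, 182, 98, 48, 2045] [298.1, 199.0]
red scene [373, 160, 26, 30, 425] [386.1, 173.3]
red scene [211, 230, 15, 27, 214] [219.1, 240.8]
red scene [424, 242, 13, 14, 136] [429.9, 247.9]
wood scene [381, 101, 18, 6, 28] [389.0, 103.3]
wood scene [409, 100, 8, 4, 20] [412.6, 101.2]
wood scene [400, 106, 12, 4, 16] [405.7, 107.6]
wood scene [383, 122, 19, 34, 407] [392.9, 140.3]
wood scene [350, 191, 11, 11, 69] [354.6, 196.5]
foot pred [391.3 151.5] tilted edge pred [389.5 160.3]
```

Call:
move_arm(
  moves=[0,0,0.08,0,0,0,0.08,0,0,0,0,0],
)

```text
t: 18.08
eef_pos: [593.9, 90.8, 237.4]
tcp_rot: [-3.139, -0.0, 1.824]
ft_force: [-0.1, -0.6, -2.9]
opening: 0.289
grip_force: 30.0
```

Call:
move_arm(
  moves=[0,0,0.02,0,0,0,0,0],
)

```text
t: 18.32
eef_pos: [594.5, 91.0, 235.8]
tcp_rot: [3.141, 0.0, 1.824]
ft_force: [0.1, 0.4, -3.3]
opening: 0.29
grip_force: 30.0
```

Call:
move_arm(
  moves=[0,0,0.02,0,0,0,0,0],
)

```text
t: 18.58
eef_pos: [594.5, 91.0, 232.7]
tcp_rot: [3.141, 0.0, 1.824]
ft_force: [0.3, -0.5, -3.0]
opening: 0.289
grip_force: 30.0
```

Call:
move_arm(
  moves=[0,0.013,0.023,0,0,0,0,0],
)

```text
t: 18.82
eef_pos: [596.6, 91.6, 229.4]
tcp_rot: [3.141, 0.0, 1.824]
ft_force: [0.1, 0.6, 0.9]
opening: 0.292
grip_force: 30.0
```

Call:
move_arm(
  moves=[0,0.013,0.023,0,0,0,0,0],
)

```text
t: 19.08
eef_pos: [598.4, 92.1, 225.8]
tcp_rot: [3.141, -0.0, 1.824]
ft_force: [0.3, 1.5, 1.8]
opening: 0.292
grip_force: 30.0
```

Call:
move_arm(
  moves=[0,0.013,0.023,0,0,0,0,0],
)

```text
t: 19.32
eef_pos: [600.3, 92.7, 222.3]
tcp_rot: [3.141, -0.0, 1.824]
ft_force: [-0.7, 2.7, 3.1]
opening: 0.287
grip_force: 30.0
```

Call:
move_arm(
  moves=[0,0.013,0.023,0,0,0.013,0.023,0,0,0,0,0],
)

```text
t: 19.7
eef_pos: [604.1, 93.9, 215.7]
tcp_rot: [3.141, -0.0, 1.824]
ft_force: [-1.2, 4.6, 4.2]
opening: 0.292
grip_force: 30.0
```

```bash
cat > look.py <<'E'
from slot import *
s=monitor.state();print(s['eef_pos'].round(1),s['ft_force'].round(2),s['moment'].round(2))
I=viewer.read_camera('wrist')
for st,ce,b in blobs(mask(I,(0,150,30),(8,255,255)),60):print('red wrist',st,ce)
S=viewer.read_camera('scene')
for st,ce,b in blobs(mask(S,(0,150,30),(8,255,255),(340,120,440,220)),20):print('red scene',st,ce)
for st,ce,b in blobs(mask(S,(8,80,60),(20,255,255),(365,110,430,200)),15):print('wood scene',st,ce)
cs=cam('scene');p=s['eef_pos']-np.array([0,0,37.4]);print('foot pred',proj(cs,p).round(1))
E
python3 look.py
```

```text
[604.1  93.9 215.7] [-1.24  4.55  4.15] [0.81 0.16 0.02]
red wrist [254, 188, 98, 57, 1890] [282.5, 210.2]
red scene [376, 167, 24, 23, 303] [388.0, 178.3]
wood scene [411, 118, 9, 5, 22] [414.9, 119.5]
wood scene [386, 139, 17, 34, 394] [394.7, 156.7]
foot pred [393.2 167. ]
```

Call:
move_arm(
  moves=[0,0,-0.06,0,0.013,0,0,0,0,0,0.06,0,0,0.013,0.023,0,0,0.013,0.023,0,0,0,0,0],
)

```text
t: 20.55
eef_pos: [607.8, 96.7, 208.9]
tcp_rot: [3.14, -0.0, 1.824]
ft_force: [1.5, 3.6, 5.1]
opening: 0.289
grip_force: 30.0
```

```bash
python3 look.py
```

```text
[607.8  96.7 208.9] [1.5  3.56 5.05] [ 0.6  -0.15 -0.03]
red wrist [254, 189, 92, 56, 1747] [279.1, 211.5]
red scene [377, 170, 24, 20, 276] [388.7, 179.7]
wood scene [385, 121, 9, 5, 16] [388.8, 123.0]
wood scene [413, 120, 7, 5, 21] [415.8, 121.7]
wood scene [387, 141, 18, 34, 398] [396.3, 159.2]
foot pred [394.6 169.2]
```

Call:
move_arm(
  moves=[0,0,-0.06,0,0.012,0,0,0,0,0,0.06,0,0,0.013,0.023,0,0,0.013,0.023,0,0,0,0,0],
)

```text
t: 21.4
eef_pos: [611.4, 99.6, 202.4]
tcp_rot: [3.139, -0.0, 1.824]
ft_force: [0.2, 3.6, 7.2]
opening: 0.288
grip_force: 30.0
```

```bash
python3 look.py
```

```text
[611.4  99.6 202.4] [0.22 3.59 7.24] [ 0.8  -0.34 -0.04]
red wrist [255, 191, 90, 55, 1614] [276.9, 214.1]
red scene [379, 172, 23, 18, 250] [389.4, 181.0]
wood scene [414, 123, 9, 5, 22] [418.0, 124.5]
wood scene [389, 143, 17, 34, 393] [397.7, 161.2]
foot pred [396.1 171.4]
```

Call:
move_arm(
  moves=[0,0.013,0.023,0,0,0,0,0],
)

```text
t: 21.75
eef_pos: [613.5, 100.0, 200.9]
tcp_rot: [3.137, 0.0, 1.824]
ft_force: [-4.0, 2.7, 23.8]
opening: 0.291
grip_force: 30.0
```

Call:
move_arm(
  moves=[0,0.007,0.012,0,0,0,0,0],
)

```text
t: 22.0
eef_pos: [613.9, 99.9, 200.4]
tcp_rot: [3.138, 0.001, 1.824]
ft_force: [-10.5, -0.2, 35.7]
opening: 0.284
grip_force: 30.1
```

Call:
move_arm(
  moves=[0,0.007,0.012,0,0,0,0,0],
)

```text
t: 22.25
eef_pos: [614.4, 99.8, 198.8]
tcp_rot: [3.139, 0.001, 1.825]
ft_force: [-13.7, -2.6, 38.8]
opening: 0.294
grip_force: 30.1
```

Call:
move_arm(
  moves=[0,0,-0.1,0,0,0,-0.2,0,0,0,-0.2,0,0,0,0,0],
)

```text
t: 22.75
eef_pos: [615.1, 100.1, 270.8]
tcp_rot: [3.139, 0.001, 1.824]
ft_force: [-0.0, 0.1, -3.3]
opening: 0.293
grip_force: 30.0
```

```bash
python3 look.py; python3 - <<'E'
from slot import *
cs=cam('scene');ct=cam('top');S=viewer.read_camera('scene');T=viewer.read_camera('top');W=viewer.read_camera('wrist')
for n,i in(('s',S),('t',T),('w',W)):cv2.imwrite(f'pics/{n}_home.png',i[:,:,::-1])
m=mask(S,(0,150,30),(8,255,255),(340,120,440,220));print('scene red',cv2.approxPolyDP(max(cv2.findContours(m,0,2)[0],key=cv2.contourArea),1.5,True)[:,0].tolist())
o=np.array([613.1,94.1,111.]);_,R=F([0,0,0,.253])
for h in(22,27,32):
    P=lambda *p:proj(cs,o+R@(np.array([0,3,h])+np.array(p,float))).round(1).tolist()
    print(h,'top',P(25,-15,22),P(25,15,22),P(-25,-15,22),P(-25,15,22),'sh',P(25,-15,-22),P(-25,-15,-22),P(25,15,-22))
c=cam('wrist');m=mask(W,(0,150,30),(8,255,255))
print('wrist red',cv2.approxPolyDP(max(cv2.findContours(m,0,2)[0],key=cv2.contourArea),2.5,True)[:,0].tolist())
for h in(22,32):
    P=lambda *p:proj(c,o+R@(np.array([0,3,h])+np.array(p,float))).round(0).tolist()
    print(h,'top',P(25,-15,22),P(25,15,22),P(-25,-15,22),P(-25,15,22),'sh',P(25,-15,-22),P(25,15,-22))
y0=mask(cv2.imread('pics/top0.png')[:,:,::-1].copy(),(20,120,60),(32,255,255),(235,130,290,180));y1=mask(T,(20,120,60),(32,255,255),(235,130,290,180))
for y in(y0,y1):b=max(blobs(y),key=lambda b:b[0][4]);print('yel top',b[0],b[1])
E
```

```text
[615.1 100.1 270.8] [-0.04  0.13 -3.25] [-0.02 -0.16  0.  ]
red wrist [265, 173, 70, 42, 1879] [295.3, 190.5]
red scene [379, 171, 23, 20, 292] [390.5, 180.0]
wood scene [393, 120, 18, 35, 411] [402.3, 138.7]
foot pred [400.6 150.1]
scene red [[397, 171], [382, 173], [379, 177], [384, 190], [386, 188], [395, 189], [399, 187], [401, 180], [397, 175]]
22 top [393.3, 175.7] [397.6, 170.1] [377.3, 178.4] [381.8, 172.8] sh [399.3, 189.9] [383.3, 192.1] [403.5, 184.1]
27 top [392.6, 174.1] [397.0, 168.5] [376.6, 176.8] [381.1, 171.3] sh [398.6, 188.3] [382.7, 190.6] [402.8, 182.5]
32 top [391.9, 172.5] [396.3, 166.9] [375.9, 175.2] [380.5, 169.7] sh [397.9, 186.7] [382.0, 189.0] [402.2, 180.9]
wrist red [[335, 178], [304, 174], [268, 181], [268, 210], [285, 215], [297, 202], [318, 194], [337, 200]]
22 top [317.0, 222.0] [317.0, 187.0] [269.0, 213.0] [267.0, 180.0] sh [341.0, 209.0] [342.0, 177.0]
32 top [311.0, 226.0] [310.0, 189.0] [262.0, 216.0] [260.0, 182.0] sh [336.0, 212.0] [337.0, 179.0]
yel top [244, 139, 26, 34, 308] [255.9, 155.8]Traceback (most recent call last):
  File "<stdin>", line 15, in <module>
ValueError: max() iterable argument is empty
```

```bash
python3 - <<'E'
from slot import *
cs=cam('scene')
for f in('scene0','s9','s_home'):
    I=cv2.imread(f'pics/{f}.png')[:,:,::-1].copy();m=mask(I,(20,120,60),(32,255,255),(405,180,440,210))
    b=max(blobs(m),key=lambda b:b[0][4]);print(f,b[0],b[1])
o=np.array([613.1,94.1,111.]);_,R=F([0,0,0,.253])
print(proj(cs,o+R@np.array([0,50.,0]))-proj(cs,o+R@np.array([0,44.,0])))
E
```

```text
scene0 [412, 190, 18, 10, 121] [421.1, 194.1]
s9 [412, 190, 18, 10, 120] [421.1, 194.1]
s_home [412, 189, 19, 10, 137] [421.1, 193.1]
[ 0.81571844 -1.09450738]
```

Call:
move_arm(
  moves=[0,0,0.2,0,0,0,0.2,0,0,0,0.04,0,0,0,0.03,0,0,0,0.014,0,0,0,0,0],
)

```text
t: 23.75
eef_pos: [614.7, 100.1, 199.5]
tcp_rot: [3.14, 0.001, 1.824]
ft_force: [-6.0, 0.4, 8.1]
opening: 0.293
grip_force: 30.0
```

```bash
python3 look.py
```

```text
[614.7 100.1 199.5] [-5.96  0.44  8.06] [-0.2   1.14 -0.02]
red wrist [251, 191, 69, 56, 1716] [272.1, 215.3]
red scene [379, 172, 23, 19, 247] [389.8, 181.2]
wood scene [388, 125, 10, 4, 17] [392.5, 126.9]
wood scene [415, 124, 8, 5, 23] [418.3, 125.7]
wood scene [404, 130, 13, 5, 16] [410.2, 131.9]
wood scene [389, 144, 18, 34, 392] [398.7, 161.8]
foot pred [397.  172.7]
```

Call:
move_arm(
  moves=[0,0,0.014,0,0,0,0,0],
)

```text
t: 24.1
eef_pos: [614.8, 100.1, 199.2]
tcp_rot: [3.138, 0.001, 1.824]
ft_force: [-9.8, -1.5, 23.2]
opening: 0.289
grip_force: 30.0
```

Call:
move_arm(
  moves=[0,0,-0.1,0,0,0,-0.12,0,0,0,0,0],
)

```text
t: 24.48
eef_pos: [615.3, 100.1, 229.9]
tcp_rot: [3.138, 0.001, 1.824]
ft_force: [0.3, -0.1, -3.8]
opening: 0.295
grip_force: 30.0
```

Call:
move_arm(
  moves=[0,0,0.12,0,0,0,0.08,0,0,0,0.02,0,0,0,0.01,0,0,0,0,0],
)

```text
t: 25.1
eef_pos: [614.6, 100.0, 197.2]
tcp_rot: [3.139, 0.001, 1.824]
ft_force: [-11.1, -1.1, 31.5]
opening: 0.294
grip_force: 30.1
```

Call:
move_arm(
  moves=[0,0,-0.1,0,0,0,-0.18,0,0,0,-0.18,0,-0.193,-0.228,0,0,-0.193,-0.228,0,0,-0.193,-0.228,0,0,-0.193,-0.228,0,0,-0.193,-0.228,0,0,-0.193,-0.228,0,0],
)

```text
t: 26.22
eef_pos: [458.5, -120.6, 262.4]
tcp_rot: [-3.142, 0.0, 1.824]
ft_force: [0.1, -0.3, -2.8]
opening: 0.293
grip_force: 30.0
```

Call:
move_arm(
  moves=[0,0,0.3,0,0,0,0.3,0,0,0,0.3,0,0,0,0.3,0,0,0,0.15,0,0,0,0,0],
)

```text
t: 26.98
eef_pos: [458.9, -119.4, 58.7]
tcp_rot: [-3.139, -0.002, 1.824]
ft_force: [1.2, 0.3, -2.7]
opening: 0.293
grip_force: 30.0
```

```bash
python3 - <<'E'
from slot import *
s=monitor.state();print(s['eef_pos'].round(1),s['ft_force'].round(2))
S=viewer.read_camera('scene');cv2.imwrite('pics/s_t.png',S[:,:,::-1]);cs=cam('scene')
m=mask(S,(6,80,50),(20,255,255),(270,170,330,250))
for st,ce,b in blobs(m,20):
    print(st,ce)
    for r in range(st[1],st[1]+st[3],3):
        x=np.where(b[r])[0];print(r,x.min(),x.max(),end=' | ')
    print()
p=s['eef_pos'];print('pred foot bottom',proj(cs,p-[0,0,37.4]).round(1),'foot top',proj(cs,p-[0,0,15.4]).round(1))
for st,ce,b in blobs(mask(S,(0,150,30),(8,255,255),(340,120,440,220)),20):print('red scene',st,ce)
m=mask(S,(20,120,60),(32,255,255),(405,180,440,210));print([b[:2] for b in blobs(m)])
E
```

```text
[ 458.9 -119.4   58.7] [ 1.15  0.29 -2.72]
[307, 180, 7, 5, 21] [310.5, 181.7]
180 308 311 | 183 309 313 | 
[289, 196, 17, 32, 334] [296.2, 214.6]
196 294 294 | 199 292 298 | 202 292 299 | 205 292 299 | 208 292 299 | 211 292 299 | 214 290 304 | 217 289 305 | 220 289 305 | 223 289 305 | 226 291 302 | 
[270, 237, 3, 10, 24] [270.8, 241.5]
237 270 270 | 240 270 272 | 243 270 272 | 246 270 270 | 
pred foot bottom [296.9 223.1] foot top [296.9 217.1]
red scene [379, 171, 23, 20, 299] [390.6, 180.0]
[([412, 189, 19, 10, 137], [421.1, 193.1])]
```

Call:
move_arm(
  moves=[0,0,0.04,0,0,0,0.03,0,0,0,0.012,0,0,0,0,0],
)

```text
t: 27.52
eef_pos: [459.4, -119.6, 47.8]
tcp_rot: [3.141, 0.0, 1.824]
ft_force: [-0.1, -0.9, -3.2]
opening: 0.289
grip_force: 30.0
```

Call:
move_arm(
  moves=[0,0,0.01,0,0,0,0,0],
)

```text
t: 27.78
eef_pos: [459.3, -119.5, 46.2]
tcp_rot: [-3.142, 0.0, 1.824]
ft_force: [-0.1, 0.3, -3.0]
opening: 0.291
grip_force: 30.0
```

Call:
move_arm(
  moves=[0,0,0.01,0,0,0,0,0],
)

```text
t: 28.02
eef_pos: [459.3, -119.5, 44.6]
tcp_rot: [-3.141, -0.0, 1.824]
ft_force: [0.3, 0.7, -3.0]
opening: 0.291
grip_force: 30.0
```

Call:
move_arm(
  moves=[0,0,0.01,0,0,0,0,0],
)

```text
t: 28.28
eef_pos: [459.3, -119.6, 43.1]
tcp_rot: [-3.141, 0.0, 1.824]
ft_force: [-0.1, -0.2, -2.7]
opening: 0.292
grip_force: 30.0
```

Call:
move_arm(
  moves=[0,0,0.01,0,0,0,0,0],
)

```text
t: 28.52
eef_pos: [459.4, -119.6, 41.7]
tcp_rot: [3.141, 0.0, 1.824]
ft_force: [0.7, 0.2, -2.0]
opening: 0.289
grip_force: 30.0
```

Call:
move_arm(
  moves=[0,0,0.01,0,0,0,0,0],
)

```text
t: 28.78
eef_pos: [459.3, -119.5, 41.4]
tcp_rot: [3.141, 0.001, 1.824]
ft_force: [-5.3, 2.2, 20.4]
opening: 0.29
grip_force: 30.0
```

Call:
move_arm(
  moves=[0,0,0.008,0,0,0,0,0],
)

```text
t: 29.02
eef_pos: [459.3, -119.6, 40.7]
tcp_rot: [3.141, 0.001, 1.825]
ft_force: [-7.2, 1.7, 31.2]
opening: 0.293
grip_force: 30.0
```

Call:
move_arm(
  moves=[0,0,-0.01,0,0,0,0,0],
)

```text
t: 29.28
eef_pos: [459.5, -119.6, 40.8]
tcp_rot: [3.141, 0.0, 1.824]
ft_force: [-2.5, 1.9, 8.8]
opening: 0.29
grip_force: 30.0
```

Call:
move_arm(
  moves=[0,0,0,0,0,0,0,0,0,0,0,0,0,0,0,0,0,0,0,0],
  claw=75,
)

```text
t: 29.9
eef_pos: [459.4, -119.6, 40.4]
tcp_rot: [-3.142, 0.0, 1.824]
ft_force: [0.6, 0.7, 1.0]
opening: 0.752
grip_force: 0.0
```

Call:
move_arm(
  moves=[0,0,-0.1,0,0,0,-0.3,0,0,0,-0.35,0,0,0,-0.35,0,0,0,-0.35,0,0,0,0,0],
)

```text
t: 30.65
eef_pos: [460.4, -119.9, 261.3]
tcp_rot: [3.136, 0.004, 1.824]
ft_force: [0.5, 0.0, -0.6]
opening: 0.789
grip_force: 0.0
```

Call:
move_arm(
  moves=[0.148,0.256,0,0,0.148,0.256,0,0,0.148,0.256,0,0,0.148,0.256,0,0,0.148,0.256,0,0,0,0,0,0,0,0,0,0],
)

```text
t: 31.52
eef_pos: [616.7, 35.9, 256.7]
tcp_rot: [-3.139, -0.0, 1.824]
ft_force: [0.5, 0.4, 0.5]
opening: 0.785
grip_force: 0.0
```

```bash
python3 - <<'E'
from slot import *
s=monitor.state();print(s['eef_pos'].round(1),s['tcp_rot'].round(3));c=cam('wrist');W=viewer.read_camera('wrist');cv2.imwrite('pics/wf.png',W[:,:,::-1])
for st,ce,b in blobs(mask(W,(0,150,30),(8,255,255)),60):
    print(st,ce,cv2.approxPolyDP(max(cv2.findContours(b.astype(np.uint8),0,2)[0],key=cv2.contourArea),2,True)[:,0].tolist())
    r=int(ce[1]);print(r,[int(v) for v in W[r,st[0]-2:st[0]+st[2]+3:2,0]])
o=np.array([613.1,94.1,111.]);_,R=F([0,0,0,.253])
for h in(22,27):
    P=lambda *p:proj(c,o+R@(np.array([0,3,h])+np.array(p,float))).round(0).tolist()
    print(h,'top',P(25,-15,22),P(25,15,22),P(-25,-15,22),P(-25,15,22),'sh',P(25,-15,-22),P(25,15,-22))
Q=lambda *p:proj(c,o+R@np.array(p,float)).round(1).tolist()
print('cheek pred',Q(30,-27,0),Q(30,33,0),Q(-30,-27,0),Q(-30,33,0))
m=mask(W,(100,120,30),(125,255,255),(150,50,500,285))
b=max(blobs(m),key=lambda b:b[0][4]);print('blue',b[0],cv2.approxPolyDP(max(cv2.findContours(b[2].astype(np.uint8),0,2)[0],key=cv2.contourArea),2,True)[:,0].tolist())
m=mask(W,(20,120,60),(32,255,255),(150,0,500,285))
for st,ce,b in blobs(m,50):print('yel',st,ce)
# top view: tamper
T=viewer.read_camera('top');cv2.imwrite('pics/tf.png',T[:,:,::-1]);ct=cam('top')
for st,ce,b in blobs(mask(T,(6,70,50),(24,255,255),(320,190,360,225)),20):print('tamper top',st,ce)
S=viewer.read_camera('scene');b=max(blobs(mask(S,(6,80,50),(20,255,255),(280,190,320,240))),key=lambda b:b[0][4])
print('scene tamper',b[0],b[1],[(r,int(np.where(b[2][r])[0].min()),int(np.where(b[2][r])[0].max())) for r in range(b[0][1],b[0][1]+b[0][3],4)])
print('pred at (459.4,-119.6)',proj(ct,[459.4,-119.6,92]),proj(ct,[459.4,-119.6,25]))
E
```

```text
[616.7  35.9 256.7] [-3.139 -0.     1.824]
[278, 105, 78, 40, 2834] [315.9, 123.9] [[278, 108], [280, 141], [333, 144], [354, 138], [353, 105], [280, 105]]
123 [197, 198, 221, 223, 223, 221, 223, 221, 222, 225, 225, 223, 221, 224, 224, 226, 223, 224, 227, 225, 222, 224, 223, 227, 223, 225, 224, 228, 208, 156, 141, 138, 140, 139, 136, 138, 138, 136, 133, 135, 105, 41]
22 top [335.0, 147.0] [335.0, 106.0] [280.0, 144.0] [279.0, 105.0] sh [359.0, 142.0] [360.0, 105.0]
27 top [332.0, 148.0] [332.0, 106.0] [277.0, 144.0] [275.0, 105.0] sh [356.0, 143.0] [358.0, 105.0]
cheek pred [363.8, 160.0] [366.4, 86.1] [304.4, 155.0] [303.7, 87.6]
blue [306, 86, 90, 74, 3207] [[395, 89], [355, 86], [355, 103], [358, 106], [357, 139], [333, 147], [306, 146], [306, 153], [327, 158], [355, 159], [390, 149]]
yel [309, 40, 117, 65, 3494] [360.0, 66.4]
yel [208, 81, 23, 13, 91] [221.8, 87.2]
yel [446, 278, 15, 7, 81] [454.1, 281.4]
tamper top [332, 200, 15, 16, 190] [338.7, 207.2]
scene tamper [289, 202, 18, 31, 369] [297.1, 218.8] [(202, 295, 300), (206, 293, 301), (210, 293, 301), (214, 293, 301), (218, 290, 304), (222, 289, 306), (226, 290, 305), (230, 291, 303)]
pred at (459.4,-119.6) [339.48109334 204.54998585] [338.75908345 207.37840019]
```

```bash
python3 - <<'E'
from slot import *
W=cv2.imread('pics/wf.png')[:,:,::-1].copy();A=cv2.imread('pics/w3.png')[:,:,::-1].copy()
for cidx in(315,325,410,418):print('now col',cidx,[tuple(int(v) for v in W[r,cidx]) for r in range(28,62,2)])
for r in(30,115):print('w3 row',r,[tuple(int(v) for v in A[r,x]) for x in range(238,280,2)])
# jaw crossbar outer face (board side): slot y at both times, at plane heights z_slot=0 and x=sx
_,R=F([0,0,0,.253]);o=np.array([613.1,94.1,111.])
c=cam('wrist');m=mask(W,(20,120,60),(32,255,255),(300,30,440,110))
d=np.load('v3.npz');c3=(d['K'],d['T']);m3=mask(A,(20,120,60),(32,255,255),(240,0,345,125))
def hit(c,uv):
    p,q=ray(c,uv);n=R[:,2];t=n@(o-p)/(n@q);return R.T@(p+q*t-o)
print('now outer edge',[hit(c,(x,np.where(m[:,x])[0].min())).round(1).tolist() for x in(312,320,380,400,410) if m[:,x].any()])
print('w3 outer edge',[hit(c3,(np.where(m3[r])[0].min(),r)).round(1).tolist() for r in(10,30,60,100,114) if m3[r].any()])
E
```

```text
now col 315 [(230, 234, 221), (187, 194, 182), (239, 242, 233), (240, 244, 234), (239, 243, 234), (239, 243, 233), (238, 243, 233), (237, 243, 233), (240, 244, 234), (236, 241, 232), (223, 218, 167), (243, 226, 0), (243, 223, 0), (241, 221, 0), (243, 222, 0), (240, 215, 0), (149, 126, 44)]
now col 325 [(181, 186, 176), (229, 235, 223), (239, 243, 234), (240, 244, 234), (240, 244, 235), (239, 244, 235), (238, 243, 233), (239, 243, 234), (240, 244, 235), (227, 234, 222), (234, 217, 100), (242, 222, 0), (243, 222, 0), (243, 223, 0), (242, 221, 0), (228, 194, 0), (97, 83, 9)]
now col 410 [(247, 248, 248), (246, 248, 247), (246, 248, 247), (247, 248, 248), (247, 248, 248), (240, 244, 240), (237, 230, 125), (245, 230, 0), (244, 227, 0), (246, 236, 0), (247, 237, 0), (248, 240, 0), (211, 190, 0), (96, 83, 10), (119, 115, 107), (120, 126, 120), (125, 127, 129)]
now col 418 [(246, 248, 247), (245, 247, 247), (246, 247, 247), (245, 247, 246), (245, 247, 246), (233, 236, 217), (239, 231, 57), (242, 231, 0), (241, 231, 0), (240, 229, 0), (236, 223, 0), (234, 218, 0), (158, 141, 0), (95, 86, 45),
[... 290 characters left out ...]
4, 211, 0), (123, 105, 0), (99, 88, 68), (114, 113, 110), (110, 113, 110), (127, 127, 131), (181, 182, 182)]
w3 row 115 [(243, 245, 241), (243, 245, 242), (229, 230, 226), (201, 202, 198), (240, 243, 239), (243, 244, 241), (242, 244, 241), (243, 245, 241), (243, 245, 241), (242, 244, 240), (240, 244, 239), (217, 225, 208), (120, 124, 113), (103, 106, 101), (179, 163, 81), (241, 226, 0), (243, 230, 0), (243, 230, 0), (243, 230, 0), (221, 200, 65), (188, 188, 182)]
now outer edge [[-20.7, 63.6, -0.0], [-12.8, 63.1, -0.0], [40.6, 63.7, -0.0], [56.4, 63.9, -0.0], [64.0, 64.0, -0.0]]
w3 outer edge [[62.3, 58.2, -0.0], [49.1, 57.9, 0.0], [27.3, 57.8, -0.0], [-6.5, 57.9, -0.0], [-19.7, 57.7, -0.0]]
```

The jaw's outer edge moved 5.9 mm, from y 57.9 to 63.7, and its gap to the board has closed, so the wedge is home. The tamper stands upright about 5 mm from the pad's centre. I'll hand in.

```bash
python3 -c "
from cell import order
print(order.job_done())"
```

```text
the job is handed in; nothing more can be done
None
```

The job is handed in, with no verdict returned: the wedge was driven home (jaw spread measured at about 5.9 mm) and given a final firm tap of over 30 N, and the tamper stands upright and released about 5 mm from the pad's centre, at about 32 s of the 67 s allowed.

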